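Build up the amber light shield of a dental curing station and start the lamp

TASK

Get the dental light-curing station ready: stand the stone model upright in the middle of the round curing table, and draw every amber panel up out of the slotted rack and stand them in the shield rail as one closed row without gaps, starting at the fixed end post, with the sliding red-topped end stop pushed up against the last panel. Only when the shield is closed and the model is in place, press the green start button fully and let go. Do not let a panel topple, and leave the resin bottle, the jar and the spatula where they are.

Things in the scene. Friction and masses are not known exactly. Their poses are not given: they have to be found in the camera images.
- rail: fixed aluminium channel rail, 403 mm along its y, base 50 mm wide; origin at bench level on the groove's centre line. Groove along y: 10.4 mm wide, floor 6 mm up, walls straight to 36 mm, flared mouth to 44 mm. Fixed end post (136 mm tall, black top) at the -y end, inner face at y = -180 mm: a closed row has its panel centres at y = -147, -81, -15, 51, 117 mm
- stop (a joint): position (m) of the sliding end stop along the rail: 0 = fully open at the +y end, its face at rail y = +175 mm (355 mm from the post's face); grows as it slides towards the fixed post, up to 0.19; stays where it is left; slides at about 2.5 N
- stop_face (a point): on the stop's face that looks to the fixed post and touches the last panel: on the groove's centre line, 6 mm above the bench
- stop_grip (a point): grip point in the stop's red-topped upright, 122 mm above the bench: upright 14 mm thick across the rail (rail x), 30 mm along it, its top 136.5 mm above the bench; below 52 mm it widens to a grey saddle 54 mm across. The stop's face is 15 mm from this point, towards the post
- rack: white plastic slotted rack fixed on the bench, 226 (its x) x 92 (its y) x 52 mm high; origin at the centre of its underside. Five slots lie across it (along its y) at x = -88, -44, 0, 44, 88 mm, each 11 mm wide, 70 mm long, floor 6 mm and top of the slot walls 51 mm above the origin. Some slots may be empty.
- panel1: flat amber acrylic light-shield panel, 66 mm wide (its y axis), 8 mm thick (its x axis), 130 mm tall (its z axis), 0.1 kg, with a black band round its top 12 mm; origin at the centre of its lower edge. All panels are alike and may stand either way round. Starts upright in a slot of the rack, its lower 45 mm in the slot. None if absent.
- panel2: flat amber acrylic light-shield panel, 66 mm wide (its y axis), 8 mm thick (its x axis), 130 mm tall (its z axis), 0.1 kg, with a black band round its top 12 mm; origin at the centre of its lower edge. All panels are alike and may stand either way round. Starts upright in a slot of the rack, its lower 45 mm in the slot. None if absent.
- panel3: flat amber acrylic light-shield panel, 66 mm wide (its y axis), 8 mm thick (its x axis), 130 mm tall (its z axis), 0.1 kg, with a black band round its top 12 mm; origin at the centre of its lower edge. All panels are alike and may stand either way round. Starts upright in a slot of the rack, its lower 45 mm in the slot. None if absent.
- panel4: flat amber acrylic light-shield panel, 66 mm wide (its y axis), 8 mm thick (its x axis), 130 mm tall (its z axis), 0.1 kg, with a black band round its top 12 mm; origin at the centre of its lower edge. All panels are alike and may stand either way round. Starts upright in a slot of the rack, its lower 45 mm in the slot. None if absent.
- panel5: flat amber acrylic light-shield panel, 66 mm wide (its y axis), 8 mm thick (its x axis), 130 mm tall (its z axis), 0.1 kg, with a black band round its top 12 mm; origin at the centre of its lower edge. All panels are alike and may stand either way round. Starts upright in a slot of the rack, its lower 45 mm in the slot. None if absent.
- model: loose stone dental model on a white plaster base, 0.16 kg more or less: base 56 mm (its x) by 62 mm (its y), 20 mm high, then stone 52 x 56 mm up to 32 mm, teeth up to 42 mm; origin at the centre of its underside. Starts on the bench
- table_centre (a point): centre (red dot) of the top of the fixed round steel curing table, 132 mm across, 20 mm above the bench. Its x points to the cream power box, which begins 110 mm away (85 mm high; lamp head over it, from 115 mm away, up to 270 mm high). The start console (70 x 60 mm, 46 mm high) is 130 mm away in +y
- start_top (a point): centre of the top of the green round start button (32 mm across), which looks up from the console
- start (a joint): press of the start button (m): 0 up, 0.006 fully down; springs back; fully down takes about 4 N
- resin: bystander: amber resin bottle, 44 mm across, 100 mm tall, origin under its centre
- jar: bystander: low white jar, 52 mm across, 50 mm tall, origin under its centre
- spatula: bystander: spatula, 170 mm long, lying on the bench

How it is judged:
By the outcome, as a careful person would: the job done as asked, in the order asked, and still so for the second after the job is handed in, with the robot touching nothing.
Of panel1, panel2, panel3, panel4, panel5 only 3 to 5 are there at a start; the rules pass over those that are not, and their reading is None.
At some moment in a run one of model may be knocked a few centimetres aside while the robot is not near it.
It also fails if it takes over 210 s, if anything falls off the work surface, if the arm or the gripper's body presses on something with over 40 N, if the wrist force passes 120 N, or if a joint passes its speed limit or range.

ROBOT

A 6-joint arm with a two-finger parallel gripper is mounted at the origin on the work surface. World frame = base frame: x ahead of the robot, y to its left, z up, the work surface at z = 0. Lengths are in m, angles in rad, forces in N, time in s.
With the tool pointing down it reaches from about 0.3 to 0.825 m from the base axis. Payload 5.4 kg.
Tool frame: the origin (TCP) lies at the very end of the fingers, on their centre line; the grasp point (between the pads) lies 19 mm behind it; z points along the fingers, y is the line along which they close (so a half turn about z gives the same grasp; the last joint's range is limited). The gripper opens to 92 mm and grips with 3 to 60 N. Pads are 20 mm wide; open, the fingers measure 128 mm over their backs; the gripper's body (75 mm by 189 mm) begins 69 mm behind the grasp point.
Start: joints at [-1.395, 0.158, 1.597, -0, 1.386, -0.21], TCP at [0.216, -0.533, 0.177] pointing down, gripper open.
Joint ranges: [-2.91, 2.91], [-0.94, 2.29], [0.18, 2.7], [-1.29, 4.43], [0.17, 2.64], [-3, 3]. Speed limits (rad/s): [2.57, 2.57, 3.14, 3.14, 3.14, 3.14].

INTERFACE

Orientations are given as a rotation vector (axis times angle).
In Python, from workcell import bot gives the robot as it stands. Calls block until the motion is done:
- bot.goto(position, orientation): joint-space move of the TCP to a pose.
- bot.line_to(position, rot=None, max_speed=0.15): straight line of the TCP; rot=None keeps the orientation; max_speed is the mean speed in m/s.
- bot.set_joints(angles): joint-space move.
- bot.set_gripper(opening, newtons=None): opening from 0.0 (shut) to 1.0 (fully open); newtons is the grip in N (None keeps the last); returns when the fingers have stopped.
- bot.hold(seconds).
- bot.inverse_kinematics(position, orientation): joint angles nearest the present ones, or None.
- bot.read_camera(name): name is "scene" or "top" or "wrist"; returns a dict with "pixels" (420x560x3 uint8, blue, green, red), "fx", "fy", "cx", "cy" (pixels), "R" (3x3) and "t" (3): a world point X has camera coordinates R X + t. Camera axes: x right, y down, z forward; pixel columns grow to the right and rows downward; lengths in m; the calibration is good to about 2 mm. A picture is of the moment at which its call begins. There is no depth.
A pose or a line that the arm cannot do raises bot.MotionError and nothing moves.
- bot.job_done(): hands the job in; it is judged then, once.
Readings, each from a call of its own:
- bot.current_clock(): time.
- bot.current_joints(): joint angles.
- bot.current_joint_vel(): joint speeds.
- bot.current_effort(): joint torques, N m.
- bot.current_ee_pos(): TCP position.
- bot.current_tool_rot(): TCP orientation.
- bot.current_contact_force(): force on the tool from outside, world axes, zero at the start.
- bot.current_ft_torque(): the same for the moment, N m.
- bot.current_opening(): opening from 0.0 (shut) to 1.0 (fully open).
- bot.current_grip_force(): force on a finger pad.
Only numpy, scipy, OpenCV 4.12 (cv2) and the standard library are available. Lean on these libraries where they do the work, as an engineer would, in place of code of your own. Each camera call takes 0.05 s, during which the arm holds its last target. There are 200 camera calls.

## Working session

There is one attempt and no reset: what is moved stays moved. The work goes in short steps, each a Python script; the robot and the scene stay as the last script left them, time stands still between calls to the robot, and variables do not carry over. Pictures are saved under pics/ and viewed, at most 17 in all, crops included, and the job is handed in when it is done.

```bash
ls; mkdir -p pics; python3 - <<'E'
from workcell import bot
import cv2,numpy as np
for n in("scene","top"):
    c=bot.read_camera(n); cv2.imwrite(f"pics/{n}0.png",cv2.resize(c["pixels"],(800,600),interpolation=cv2.INTER_CUBIC))
    print(n,c["fx"],c["fy"],c["cx"],c["cy"],np.round(c["R"],4).tolist(),c["t"])
print(bot.current_clock())
E
```

```text
pics
scene 405.0031882595233 405.0031882595233 276.1080432093464 212.1318892278789 [[0.2078, 0.9781, -0.0119], [0.7383, -0.1648, -0.6541], [-0.6417, 0.1271, -0.7563]] [-0.09443316 -0.39027076  1.5021303 ]
top 518.8287837666143 518.8287837666143 292.4499904097879 207.648010450159 [[0.0088, -1.0, -0.0047], [-0.9937, -0.0082, -0.1118], [0.1118, 0.0057, -0.9937]] [-0.05277888  0.59038653  1.33258713]
0.1
```

View pics/scene0.png

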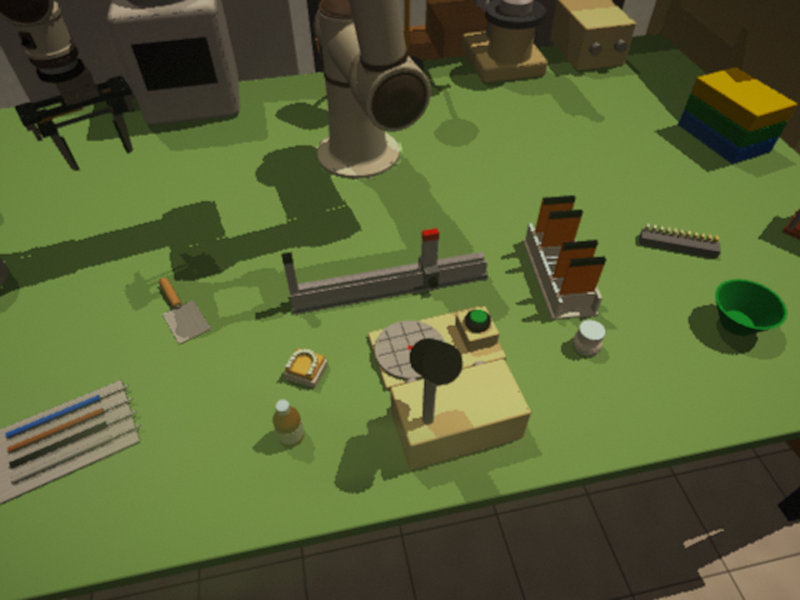

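View pics/top0.png

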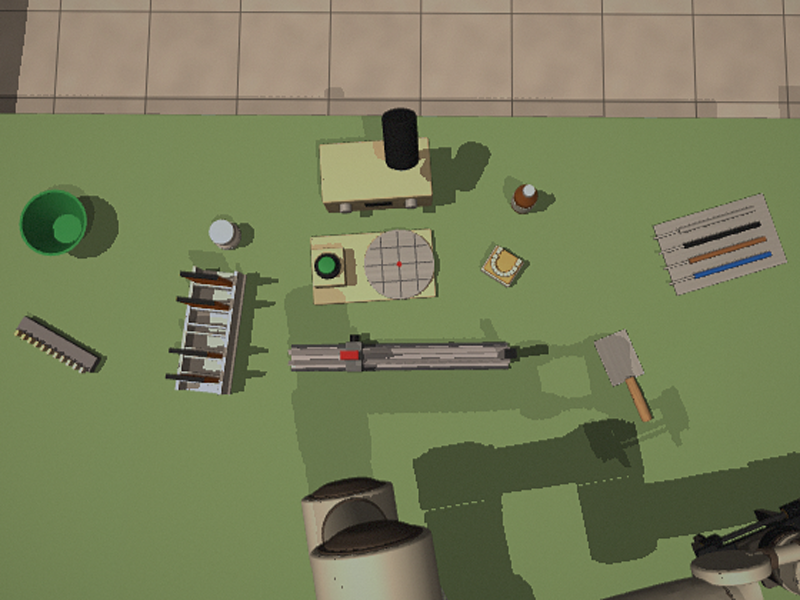

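The pictures show four panels standing in the rack at the left (tops near scene 558,200 / 565,213 / 578,245 / 585,262). The rail is at the centre with the stop partway along (top 350,355), the table's red dot is at top 399,264, and the model is at top 503,264. I'll enlarge these areas next.

```bash
cat > h.py <<'E'
from workcell import bot
import cv2,numpy as np
from scipy.spatial.transform import Rotation as Rn
def cam(n): return bot.read_camera(n)
def back(c,u,v,z):
    R=np.array(c["R"]);t=np.array(c["t"]); C=-R.T@t
    d=R.T@np.array([(u-c["cx"])/c["fx"],(v-c["cy"])/c["fy"],1]); s=(z-C[2])/d[2]
    return C+s*d
def proj(c,X):
    p=np.array(c["R"])@np.array(X)+c["t"]; return p[0]/p[2]*c["fx"]+c["cx"],p[1]/p[2]*c["fy"]+c["cy"]
def crop(c,x0,y0,w,h,s,name):
    cv2.imwrite(name,cv2.resize(c["pixels"][y0:y0+h,x0:x0+w],None,fx=s,fy=s,interpolation=cv2.INTER_CUBIC))
def down(yaw): # tool z down; tool y (closing) horizontal at yaw from world... x axis at yaw
    return (Rn.from_euler('z',yaw)*Rn.from_euler('x',np.pi)).as_rotvec()
E
python3 - <<'E'
from h import *
c=cam("top"); 
crop(c,195,155,180,110,4.4,"pics/t_mid.png"); crop(c,110,150,70,135,4.4,"pics/t_rack.png")
E
```

```text
(no output)
```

View pics/t_mid.png

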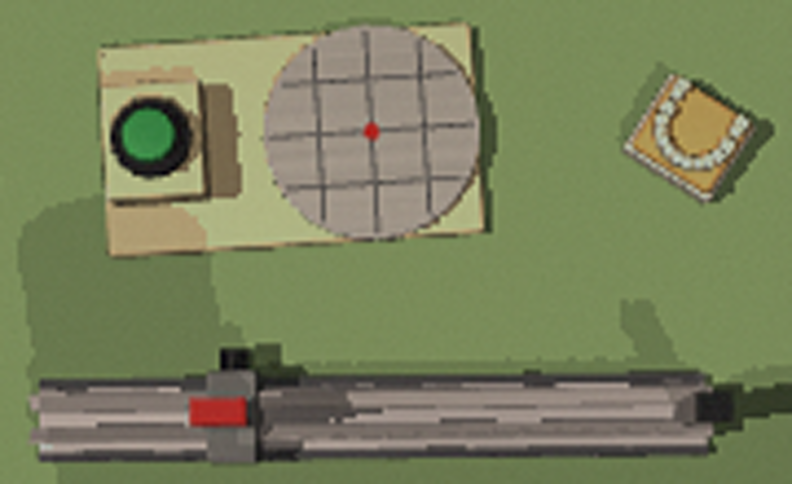

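View pics/t_rack.png

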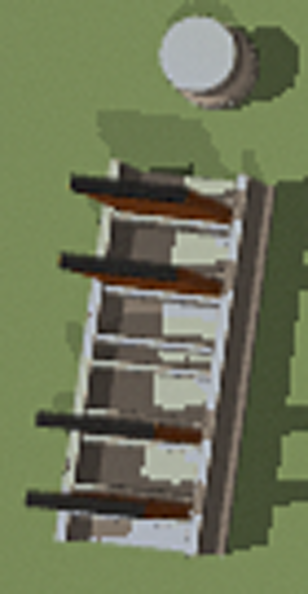

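Rail: post top centre (715,407), stop's red top centre (218,412). Table dot (372,131), button (150,134), model centre about (690,138). The panel top strips lie at rack-crop y 188, 264, 424 and 500, so the middle slot is empty.

```bash
python3 - <<'E'
from h import *
c=cam("top"); s=4.4
m=lambda u,v,z:np.round(back(c,195+u/s-.4,155+v/s-.4,z)*1000,1)[:2]
r=lambda u,v,z:np.round(back(c,110+u/s-.4,150+v/s-.4,z)*1000,1)[:2]
print("post",m(715,407,.136),"stop",m(218,412,.1365),"table",m(372,131,.02),"button",m(150,134,.055))
print("railL outer top/bot",m(38,381,.02),m(38,460,.01),"railR",m(712,374,.02),m(712,455,.01))
print("tableplate",m(100,46,0.01),m(470,24,.01),m(486,230,.01),m(110,255,.01))
print("console",m(105,85,.046),m(200,82,.046),m(208,198,.046),m(110,200,.046))
print("model corners base",m(625,147,.02),m(706,202,.02),m(672,75,.02),m(752,122,.03))
print("panels",[(r(*a,.136),r(*b,.136)) for a,b in(((70,182),(193,195)),((60,261),(180,272)),((37,418),(157,430)),((25,497),(145,509)))])
print("rack top corners",r(112,163,.052),r(247,178,.052),r(195,552,.052),r(57,540,.052))
p=bot.current_ee_pos();w=cam("wrist");C=-np.array(w["R"]).T@w["t"]
T=Rn.from_rotvec(bot.current_tool_rot());print("cam in tool",T.inv().apply(C-p), T.as_matrix().round(2).tolist(),(np.array(w["R"])@T.as_matrix()).round(2).tolist(),w["fx"])
E
```

```text
post [ 484.8 -205. ] stop [479.7  67.2] table [654.5 -11.6] button [646.2 118.6]
railL outer top/bot [501.2 187.1] [454.2 187.5] railR [ 508.9 -217.1] [ 460.7 -218.1]
tableplate [707.6 156.5] [723.1 -70.8] [595.8 -81.4] [578.6 147.2]
console [676.9 147.4] [679.2  90.6] [609.4  84.5] [607.7 142.7]
model corners base [ 646.  -165.1] [ 612.8 -214. ] [ 690.5 -193.7] [ 660.3 -240.8]
panels [(array([616.9, 360.1]), array([610.2, 291.4])), (array([572.7, 363.7]), array([567.2, 297. ])), (array([485.9, 372.4]), array([479.9, 306.2])), (array([442.7, 377. ]), array([436.8, 311. ]))]
rack top corners [640.5 363.5] [632.1 283. ] [412.  305.4] [418.3 386.1]
cam in tool [ 0.07133555 -0.0005724  -0.20992598] [[0.93, 0.38, -0.0], [0.38, -0.93, 0.0], [0.0, -0.0, -1.0]] [[-0.0, 1.0, 0.0], [-0.97, -0.0, -0.25], [-0.25, -0.0, 0.97]] 326.41943545244044
```

```bash
cat >> h.py <<'E'
YR=np.pi/2+.019   # rail yaw
def F(): return np.round(bot.current_contact_force(),2)
E
python3 - <<'E'
from h import *
bot.goto([.48,.067,.22],down(YR)); bot.set_gripper(.5,5)
bot.line_to([.48,.0675,.103]); f0=F(); bot.set_gripper(0,5); print(f0,F(),bot.current_opening(),bot.current_ee_pos())
for d in(-.001,.001,.0):
    p=[.48+d,.0675,.103]; bot.line_to(p); bot.hold(.3); print(d,F(),bot.current_ee_pos().round(4))
print(bot.current_clock())
E
```

```text
[-0.19  1.52  0.05] [ 0.69  0.27 -0.18] 0.0034131258846932565 [0.47998514 0.06750043 0.1029781 ]
-0.001 [-0.63  0.01  0.29] [0.479  0.0675 0.103 ]
0.001 [ 0.7  -0.3   0.62] [0.481  0.0675 0.103 ]
0.0 [0.38 0.12 0.25] [0.48   0.0675 0.103 ]
6.75
```

```bash
python3 - <<'E'
from h import *
c=cam("wrist");t=cam("top")
a=cv2.resize(c["pixels"],(533,400));b=cv2.resize(t["pixels"][215:295,190:380],None,fx=2.8,fy=2.4)
o=np.zeros((600,533,3),np.uint8);o[:400]=a;o[400:400+b.shape[0],:b.shape[1]]=b;cv2.imwrite("pics/s1.png",o)
E
```

```text
(no output)
```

View pics/s1.png

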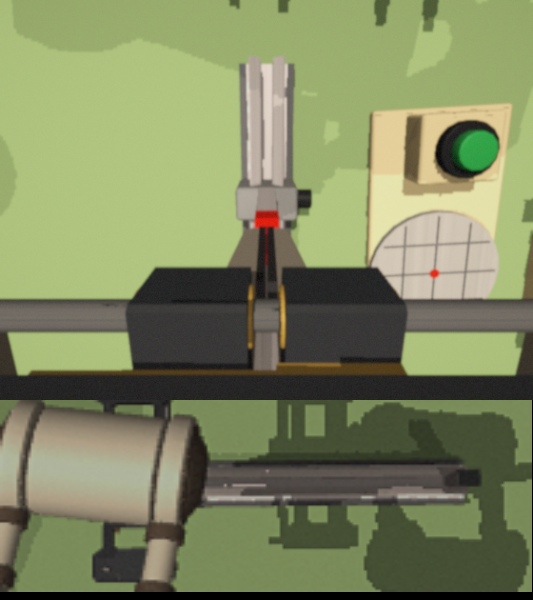

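The wrist view shows the fingers closed on nothing, with the stop's red top just beyond them in +y at pane (267,218). I'll back-project that point.

```bash
python3 - <<'E'
from h import *
c=cam("wrist"); k=560/533
for u,v,z in((267,211,.1365),(267,226,.1365),(256,218,.1365),(279,218,.1365),(435,273,.02),(475,150,.055),(249,62,.04),(288,62,.04),(254,180,.04),(281,180,.04)): print(u,v,back(c,u*k,v*420/400,z).round(4))
b=proj(c,[.48,.0675,.103]);print(b)
E
```

```text
267 211 [0.4812 0.0859 0.1365]
267 226 [0.4814 0.0765 0.1365]
256 218 [0.4747 0.0814 0.1365]
279 218 [0.4884 0.0817 0.1365]
435 273 [ 0.658 -0.013  0.02 ]
475 150 [0.6525 0.1169 0.055 ]
249 62 [0.4651 0.1832 0.04  ]
288 62 [0.4969 0.1838 0.04  ]
254 180 [0.47   0.0857 0.04  ]
281 180 [0.4941 0.0861 0.04  ]
(np.float64(278.00900930172094), np.float64(233.3546706999643))
```

```bash
python3 - <<'E'
from h import *
print(bot.current_opening(),bot.current_grip_force(),bot.current_ee_pos(),Rn.from_rotvec(bot.current_tool_rot()).as_matrix().round(3).tolist())
c=cam("wrist"); crop(c,200,170,160,120,5,"pics/w2.png")
E
```

```text
0.002773127320440859 0.0 [0.48000318 0.06749637 0.10299927] [[-0.019, 1.0, -0.0], [1.0, 0.019, 0.0], [0.0, -0.0, -1.0]]
```

View pics/w2.png

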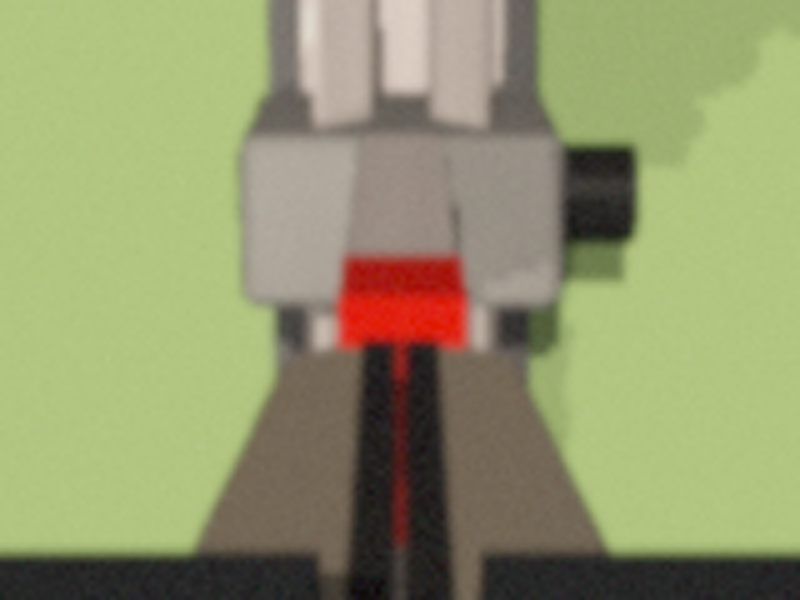

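```bash
python3 - <<'E'
from h import *
bot.set_gripper(.6); print(bot.current_opening(),F())
a=cam("wrist")["pixels"][170:290,200:360]
bot.set_gripper(0,20); bot.hold(.5);print(bot.current_opening(),bot.current_grip_force(),F())
b=cam("wrist")["pixels"][170:290,200:360]
cv2.imwrite("pics/w3.png",cv2.resize(np.hstack([a,b]),None,fx=2.5,fy=2.5,interpolation=cv2.INTER_CUBIC))
E
```

```text
0.6001619203847279 [ 0.41 -0.62  0.6 ]
0.005592609958823883 0.0 [ 0.31 -0.3  -0.94]
```

View pics/w3.png

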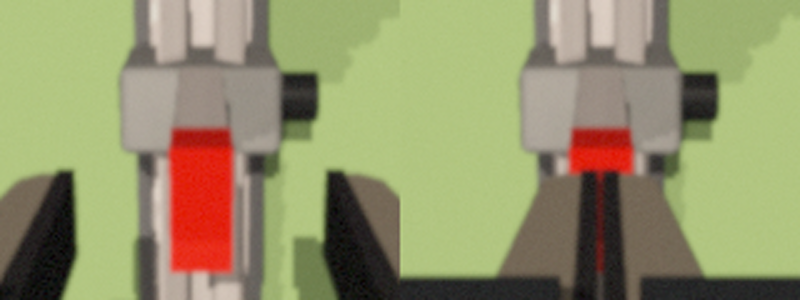

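The fingers visibly end above the red top (tips at pane row 172, overlapping it), about 40 mm higher than the reported TCP. I'll check by touching the stop's top with closed fingers.

```bash
python3 - <<'E'
from h import *
z=.103
while z>.06:
    bot.line_to([.48,.0675,z],max_speed=.03); f=F()
    if abs(f[2])>3: break
    z-=.001
print(z,f,bot.current_ee_pos()); bot.line_to([.48,.0675,.12]); print(bot.current_clock(),F())
E
```

```text
0.09699999999999999 [-3.04 -0.24 10.24] [0.4802974  0.06750302 0.09830527]
11.4 [-0.01 -0.3  -0.63]
```

Contact at a reported z of 0.098 means the fingertips really end about 38 mm behind the reported TCP. I'll include that offset.

```bash
cat >> h.py <<'E'
D=.0385 # real fingertip is this far behind reported TCP
def P(x,y,ztip): return [x,y,ztip-D]
E
python3 - <<'E'
from h import *
bot.set_gripper(.5,5)
bot.line_to(P(.48,.0665,.103)); print(F()); bot.set_gripper(0,5); bot.hold(.2); print(F(),bot.current_opening(),bot.current_grip_force())
for d in(-.001,.001,.002):
    bot.line_to(P(.48+d,.0665,.103)); bot.hold(.3); print(d,F())
E
```

```text
[-0.75 -1.05  1.11]
[-0.15  0.52  4.03] 0.15546636553145743 5.000508651137352
-0.001 [6.09 0.91 0.41]
0.001 [-1.68  0.08  5.42]
0.002 [-4.64 -0.45  7.79]
```

```bash
python3 - <<'E'
from h import *
bot.line_to(P(.4805,.0665,.103));bot.set_gripper(0,12)
x1=.4805-.019*.085;y1=.1515
bot.line_to(P(x1,y1,.103),max_speed=.08); bot.hold(.2); print(F())
for d in(-.001,.001,.0):
    bot.line_to(P(x1+d,y1,.103)); bot.hold(.3); print(d,F())
bot.set_gripper(.5); bot.line_to(P(x1,y1,.2))
bot.line_to(P(.482,-.02,.30)); w=cam("wrist"); crop(w,0,0,560,420,1.4,"pics/w4.png"); print(bot.current_clock())
E
```

```text
[-0.67  1.75  0.01]
-0.001 [ 5.02  2.52 -5.81]
0.001 [-4.62  2.18  3.66]
0.0 [-1.99  0.98 -1.63]
21.6417
```

View pics/w4.png

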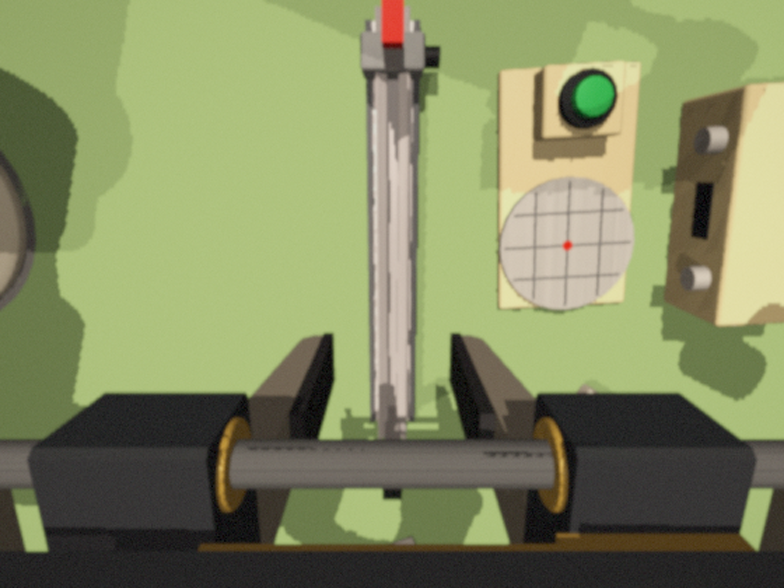

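The stop is now open; its red top is at (392,20) with a free groove below it. The groove line from the force readings is x = 0.4805 − 0.019·(y − 0.0665). Next comes the first panel.

```bash
cat >> h.py <<'E'
YK=np.pi/2-.097
xr=lambda y:.4805-.019*(y-.0665)
PAN=[(.440,.344),(.483,.3393),(.570,.3303),(.6135,.3257)]
def pick(i):
    x,y=PAN[i]
    bot.set_gripper(.33,25)
    bot.goto(P(x,y,.17),down(YK)); bot.line_to(P(x,y,.091),max_speed=.12)
    bot.set_gripper(0,25); print("grip",bot.current_opening(),F())
    bot.line_to(P(x,y,.24),max_speed=.15); print("lift",bot.current_opening(),F())
def place(yc):
    """yc: expected contact tool y (world)"""
    y=yc+.005; x=xr(y)
    bot.goto(P(x,y,.24),down(YR)); bot.line_to(P(x,y,.085+.047),max_speed=.15)
    f0=F(); zb=.047; ok=True
    while zb>.0105:
        zb-=.003; bot.line_to(P(x,y,.085+zb),max_speed=.04); f=F()-f0
        if abs(f[2])>8: print("BLOCK",zb,f); return None
    print("in",F()-f0); f0=F()
    yy=y
    while yy>yc-.008:
        yy-=.001; bot.line_to(P(xr(yy),yy,.085+zb),max_speed=.03); f=F()-f0
        if f[1]>2.5: break
    print("contact y",yy,f,bot.current_ee_pos().round(4)); return yy
def release(yy):
    bot.line_to(P(xr(yy),yy,.085+.0065),max_speed=.03); print("rel",F())
    bot.set_gripper(.33); bot.line_to(P(xr(yy),yy,.2),max_speed=.2); print(bot.current_clock())
E
python3 - <<'E'
from h import *
pick(0); print(bot.current_clock())
y=place(-.195+.033); print(y,bot.current_clock())
if y is not None: release(y)
w=cam("wrist"); crop(w,0,0,560,420,1.2,"pics/w5.png");t=cam("top")
E
```

```text
grip 0.08638531690443398 [0.38 0.44 1.88]
lift 0.08594982618029126 [-0.47 -0.04 -1.17]
25.925
in [ 0.72  0.   -0.59]
contact y -0.164 [-0.04  5.8   1.82] [ 0.4849 -0.1632  0.0545]
-0.164 33.6167
rel [0.17 5.75 1.74]
35.0667
```

View pics/w5.png

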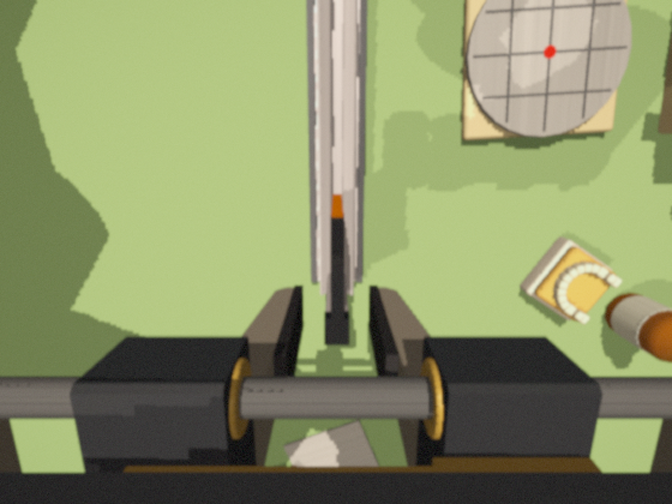

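The first panel stands in the groove against the post (strip 337,220–315). I'll run the other three the same way.

```bash
python3 - <<'E'
from h import *
y=-.1635
for i in(1,2,3):
    pick(i); yy=place(y+.066)
    if yy is None: break
    release(yy); y=yy
w=cam("wrist"); cv2.imwrite("pics/raw6.png",w["pixels"]);crop(w,0,0,560,420,1.2,"pics/w6.png")
E
```

```text
grip 0.08526448354550414 [ 0.7  -0.46  2.41]
lift 0.08609845518563781 [ 0.42 -0.53 -1.56]
in [ 0.17 -0.51  0.9 ]
contact y -0.0985 [-0.15  2.57  0.24] [ 0.4836 -0.0981  0.0545]
rel [0.7  3.14 1.42]
48.2833
grip 0.08766116511014847 [-0.38 -1.16  1.71]
lift 0.0822327155154996 [-0.33  0.58 -1.26]
in [-0.3   1.02  0.11]
contact y -0.0335 [0.76 3.63 1.53] [ 0.4823 -0.0323  0.0545]
rel [-0.33  5.85  1.04]
60.9583
grip 0.08845816695232472 [-0.39  0.98  3.3 ]
lift 0.0888704898702534 [-0.42 -1.16 -0.57]
in [-0.62 -0.98 -0.08]
contact y 0.032499999999999994 [0.09 5.52 0.07] [0.4811 0.0333 0.0545]
rel [1.07 4.74 0.49]
73.0333
```

View pics/w6.png

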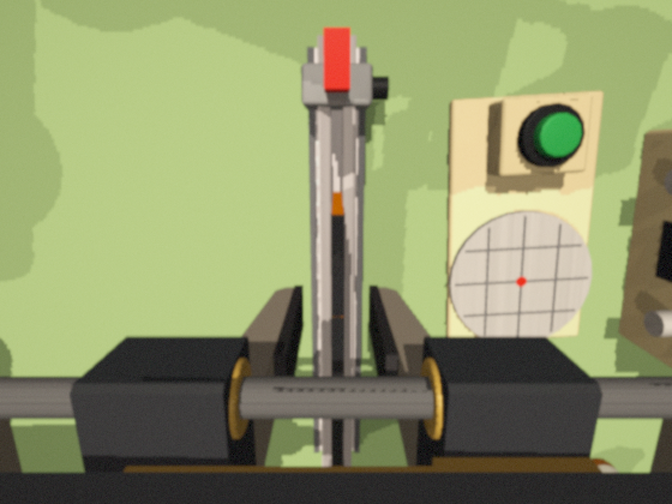

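All four panels stand in one row and the stop is still open. Now I'll slide the stop against the last panel.

```bash
python3 - <<'E'
from h import *
y=.1515
bot.line_to(P(xr(y),y,.2)); bot.set_gripper(.4,12); bot.line_to(P(xr(y),y,.103)); bot.set_gripper(0,12); print(bot.current_opening(),F())
y=.088; bot.line_to(P(xr(y),y,.103),max_speed=.08); print(F())
while y>.07:
    y-=.001; bot.line_to(P(xr(y),y,.103),max_speed=.03); f=F()
    if f[1]>9: break
print(y,f,bot.current_ee_pos())
bot.set_gripper(.4); bot.line_to(P(xr(y),y,.2)); bot.line_to(P(.50,-.16,.33)); print(bot.current_clock())
w=cam("wrist"); cv2.imwrite("pics/raw7.png",w["pixels"])
t=cam("top")
o=np.vstack([cv2.resize(w["pixels"],(448,336)),cv2.resize(t["pixels"][155:265,190:380],(448,259),interpolation=cv2.INTER_CUBIC)]);cv2.imwrite("pics/w7.png",o)
E
```

```text
0.15071709544569192 [-3.69  0.08  5.81]
[-3.53 -0.09  5.16]
0.07799999999999999 [-2.94 11.26  6.26] [0.48005138 0.08125072 0.06513547]
82.325
```

View pics/w7.png

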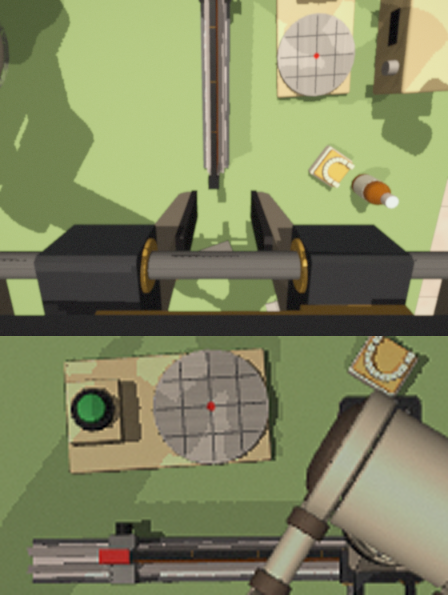

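The stop is against the last panel. The model has been knocked: in the top view it is now near native (353,166), against (352,186) before. I'll enlarge it in the wrist view to measure it.

```bash
python3 - <<'E'
from h import *
w=cam("wrist"); crop(w,375,165,80,75,8,"pics/w8.png"); print(bot.current_ee_pos())
E
```

```text
[ 0.49996127 -0.15955881  0.29132863]
```

View pics/w8.png

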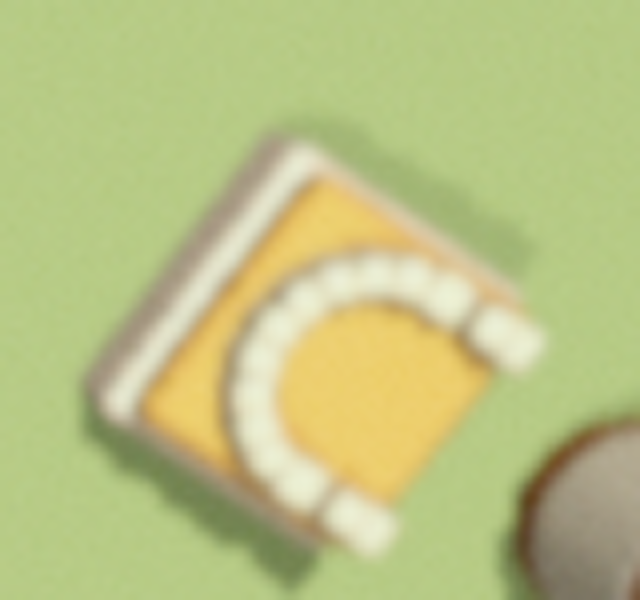

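```bash
python3 - <<'E'
from h import *
w=cam("wrist"); g=lambda u,v,z:back(w,375+u/8-.45,165+v/8-.45,z)[:2]
a,b=g(300,145,.02),g(112,418,.02); c,d=g(318,178,.032),g(143,402,.032); e,f=g(518,300,.032),g(325,540,.032)
n=np.linalg.norm
print(a,b,n(a-b));print(c,d,n(c-d));print(e,f,n(c-e),n(d-f))
for q in(b-a,d-c,e-c,f-d): print(np.degrees(np.arctan2(q[1],q[0])))
print("resin",g(640,520,.1), "dot",back(w,317*1.25,56*1.25,.02))
v=(d-c)/n(d-c); v2=(a-b)/n(a-b)
E
```

```text
[ 0.69915787 -0.16827549] [ 0.66948191 -0.22173909] 0.06114751394942125
[ 0.69819367 -0.17230186] [ 0.67070806 -0.21521278] 0.05095886126340655
[ 0.73791837 -0.19443965] [ 0.70797427 -0.24161007] 0.04547673284520111 0.045668232991203
-119.03328120741467
-122.64066959377995
-29.130062672409224
-35.31161086722497
resin [ 0.72819369 -0.21509088] dot [ 0.65869827 -0.01256163  0.02      ]
```

```bash
python3 - <<'E'
from h import *
a=np.radians(149); mx,my=.7065,-.208
bot.set_gripper(.87,20); bot.goto(P(mx,my,.15),down(a)); print(bot.current_joints().round(2))
bot.line_to(P(mx,my,.005),max_speed=.1); print(F()); bot.set_gripper(0,20); print(bot.current_opening()*92,F())
bot.line_to(P(mx,my,.12)); print(bot.current_opening()*92,F(),bot.current_clock())
b=np.pi+.068; tx,ty=.6565,-.0122
bot.goto(P(tx,ty,.12),down(b)); bot.line_to(P(tx,ty,.033),max_speed=.1); f0=F(); z=.033
while z>.021:
    z-=.001; bot.line_to(P(tx,ty,z),max_speed=.03); f=F()-f0
    if f[2]>2: break
print(z,f); bot.set_gripper(.87); bot.line_to(P(tx,ty,.12))
bot.line_to(P(tx-.14,ty,.26),down(YR),max_speed=.25); 
print(bot.current_clock()); w=cam("wrist"); cv2.imwrite("pics/raw9.png",w["pixels"]); t=cam("top"); cv2.imwrite("pics/rawt9.png",t["pixels"])
cv2.imwrite("pics/w9.png",np.vstack([cv2.resize(w["pixels"],(448,336)),cv2.resize(t["pixels"][155:265,190:380],(448,259),interpolation=cv2.INTER_CUBIC)]))
E
```

```text
[-0.45  0.62  1.13 -0.    1.39 -1.48]
[-0.23 -0.38 -1.03]
61.846571717429285 [-0.65 -0.48  1.74]
61.68342928804421 [ 0.13  0.02 -2.41] 87.2917
0.024999999999999994 [-0.37  0.53  3.57]
94.1417
```

View pics/w9.png

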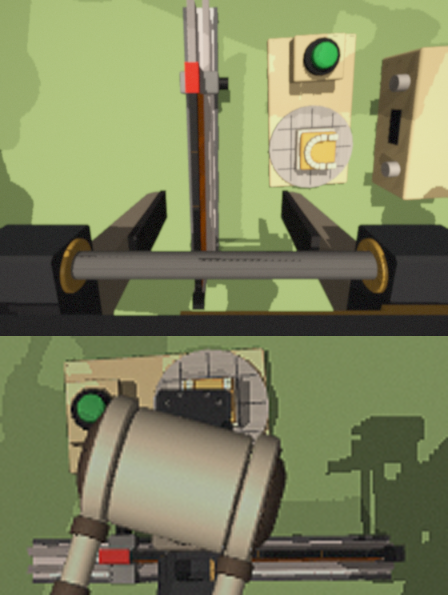

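The model stands on the table, but it looks a little too far in +x (pane 297–340, against a table of 270–352). I'll enlarge to measure.

```bash
python3 - <<'E'
from h import *
w=cam("wrist"); crop(w,332,125,115,115,5.2,"pics/w10.png")
E
```

View pics/w10.png

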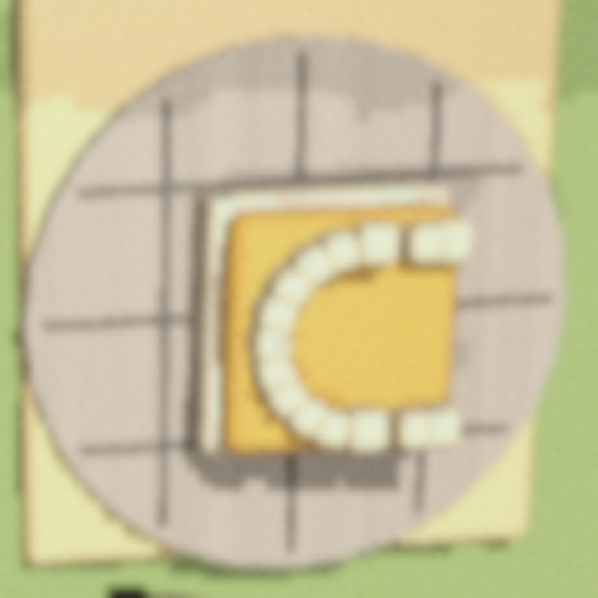

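```bash
python3 - <<'E'
from h import *
w=cam("wrist"); g=lambda u,v,z:back(w,332+u/5.2-.4,125+v/5.2-.4,z)[:2]*1000
print("centre",g(297,312,.02), "ext",(g(22,312,.02)+g(565,300,.02))/2,(g(300,36,.02)+g(292,570,.02))/2)
A,B=g(197,187,.02),g(190,455,.02);print("bottom left edge",A,B)
A,B=g(207,192,.04),g(203,450,.04);print("base top left edge",A,B,(A+B)/2+[28,1.9])
c=[g(232,213,.052),g(458,205,.052),g(452,405,.052),g(227,452,.052)];print("stone",np.round(c,1))
E
```

```text
centre [656.92398666 -12.29476909] ext [655.86176217 -10.82443999] [656.68044094 -12.70193537]
bottom left edge [629.72732986  17.72748041] [633.7904382  -49.04813918]
base top left edge [626.58816984  18.6396512 ] [631.05337564 -42.50141907] [656.82077274 -10.03088393]
stone [[629.2  15.3]
 [679.4  18. ]
 [683.7 -27.7]
 [633.1 -39.8]]
```

The model's centre is within about 2 mm of the table centre, and the shield row is closed. Now I'll press the button.

```bash
python3 - <<'E'
from h import *
x,y=.648,.1175
bot.set_gripper(0,10); bot.goto(P(x,y,.12),down(YR)); bot.line_to(P(x,y,.075),max_speed=.1); f0=F(); z=.075; lo=[]
while z>.035:
    z-=.001; bot.line_to(P(x,y,z),max_speed=.03); f=F()-f0; lo.append((round(z,4),f[2]))
    if f[2]>14: break
print([q for q in lo if q[1]>.7]); bot.hold(.3); print(F()-f0,bot.current_ee_pos())
bot.line_to(P(x,y,.14),max_speed=.15); bot.goto(P(.40,-.25,.30),down(YR)); bot.hold(.3)
print(bot.current_clock()); t=cam("top"); s=cam("scene")
cv2.imwrite("pics/e.png",np.vstack([cv2.resize(s["pixels"][140:330,180:440],(448,327)),cv2.resize(t["pixels"][155:265,190:380],(448,259),interpolation=cv2.INTER_CUBIC)]))
E
```

```text
[(0.067, np.float64(2.04)), (0.066, np.float64(2.19)), (0.065, np.float64(2.4499999999999997)), (0.064, np.float64(2.8899999999999997)), (0.063, np.float64(3.99)), (0.062, np.float64(6.4799999999999995)), (0.061, np.float64(11.56)), (0.06, np.float64(15.760000000000002))]
[-6.04 -2.17 17.15] [0.64826358 0.11748634 0.02413442]
103.8167
```

View pics/e.png

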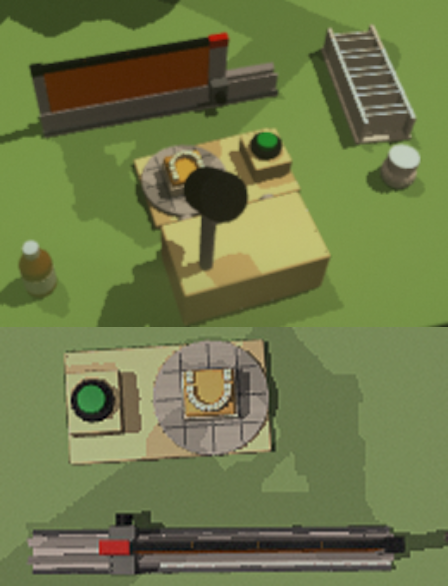

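The shield row is closed from post to stop, the rack is empty, the model stands mid-table, and the button was pressed to its hard stop and released. I'm handing the job in.

```bash
python3 -c "
from workcell import bot
print(bot.job_done())"
```

```text
the job is handed in; nothing more can be done
None
```

I handed the job in at about 104 s: all four panels found in the rack stand in a closed row from the end post to the stop, the model (knocked aside partway through) is within about 2 mm of the table's centre, and the start button was then pressed to its hard stop and released; no verdict was returned.

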